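# Set the dust port shutter to its clip and start the extraction

## Robot

A 6-joint arm with a two-finger parallel gripper is mounted at the origin on the work surface. World frame = base frame: x ahead of the robot, y to its left, z up, the work surface at z = 0. Lengths are in mm, angles in degrees, forces in N, time in s.
With the tool pointing down it reaches from about 400 to 825 mm from the base axis. Payload 7 kg.
Tool frame: the origin (TCP) lies between the finger pads; the fingertips stand 11 mm ahead of it and the grasp point (between the pads) lies 8 mm behind it; z points along the fingers, y is the line along which they close (so a half turn about z gives the same grasp; the last joint's range is limited). The gripper opens to 88 mm and grips with 3 to 60 N. Pads are 19 mm wide; open, the fingers measure 130 mm over their backs; the gripper's body (78 mm by 193 mm) begins 47 mm behind the grasp point.
Start: joints at [81.71, 20.546, 0.682, 0, -70.136, -16.507], TCP at [283.11, 612.735, 237.561] pointing down, gripper open.
Joint ranges: [-176.03, 176.03], [-82.01, 121.73], [-58.28, 71.71], [-173.87, 95.51], [-174.79, -0.11], [-173.66, 173.66]. Speed limits (degrees/s): [136.94, 136.94, 172.46, 180, 180, 180].

## Interface

Orientations are given as a 3x3 rotation matrix whose columns are the frame's x, y, z axes.
In Python, from bench import r gives the robot as it stands. The module is installed in compiled form; this text tells all that it offers.
- The arm moves only by the tool drive_tool, never from a script. Its argument "steps" is a list of rows, each a list of 7 numbers: the closure, from 0 (fully open) to 1 (shut), then the shift along the tool's x, y, z in mm, then the turn, a rotation vector about the tool's x, y, z in rad. In form: [[fingers, tx, ty, tz, wx, wy, wz], ...]. A call has 1 to 20 rows; each row shifts and turns the commanded pose from where the row before left it, along the tool's axes as they then stand; what a row does not reach is not made up. A row lasts 1/10 s, in which the tool goes at most 50 mm and 8.59 degrees, less where a joint would pass 70% of its speed; a pose out of reach is approached as far as the arm can. A call is refused whole if a number of a shift passes 50 or a number of a turn 0.15, either way. A call with a gripper value outside its range is refused whole. The fingers move at their own pace and stop on an object; the grip force is fixed at half the most. Time passes only in rows, so rows that do not move let the fingers close. It gives the time, the measured TCP pose, the force, the opening and the grip force at its end, in the units of the state.
- r.read_state(): the state, without advancing time (a new reading comes with each control period).
- r.get_image(name): name is "scene" or "top" or "wrist"; returns a dict with "img" (384x512x3 uint8, red, green, blue), "depth" (384x512 float32, mm along the optical axis (not along the pixel's ray), 0 where there is no reading), "fov_y" (degrees; the focal length in pixels is half the picture's height over the tangent of half this angle, whatever the lens; pixels are square), "cx", "cy" (the principal point, pixels), "pose" (4x4, takes a point from camera to world coordinates); the wrist camera has in their place "hand_eye" (4x4, takes a point from camera to tool coordinates, whose origin is the TCP and whose axes are the flange's). Camera axes: x right, y down, z forward; pixel columns grow to the right and rows downward; lengths in mm; the calibration is good to about 2 mm. A picture is of the moment at which its call begins: read the wrist's pose just before it.
- r.hand_in(): hands the job in; it is judged then, once.
Trained networks look in the newest picture that a camera, given by its name, has taken for a name from the list of things; names that differ only in an ending like _2 or _b are one class to them, and where a whole thing is asked for, a point or a joint stands for the part that bears it (a point fixed in the world has none). Each returns a list of dicts, best first, with "p" (0 to 1); they miss things now and then, are a little off and sometimes report something else, mostly with a low value. They report only what shows in the picture. A call takes as long as a camera call. They do not tell look-alikes from the thing itself.
- r.recognise(camera, name): "xy" ([column, row] in pixels, amid what is visible of it).
- r.cut_out(camera, name): "mask" (384x512 bool, what is visible of it) and "xy" ([column, row] in pixels, amid what is visible of it).
- r.tip_of(camera, name): "xy" ([column, row] in pixels: a listed point, or the origin of a listed thing).
The state is a dict: "t": time; "joint_positions": joint angles; "dq": joint speeds; "joint_torque": joint torques, N m; "eef_pos": TCP position; "orientation": TCP orientation; "ft_force": force on the tool from outside, world axes, zero at the start; "moment": the same for the moment, N m; "opening": finger opening in mm; "finger_force": force on a finger pad.
Only numpy, scipy, OpenCV 4.12 (cv2) and the standard library are available. Lean on these libraries where they do the work, as an engineer would, in place of code of your own. Each camera call takes 0.05 s, during which the arm holds its last target. There are 200 camera calls.

## Task

Push the lever of the round dust-extraction port around its arc until the lever's flat bar lies centred over the setting clip on the scale rim, and leave it there; then press the start button on the switch box all the way down, and let it come back up. Do it all by pushing with the fingertips or the outside of the fingers: do not pinch the lever, and leave the glue bottle, the tin and the wood offcut standing where they are.

Things in the scene. Friction and masses are not known exactly. Their poses are not given: they have to be found in the camera images.
- port: Round white-painted dust-extraction port screwed to the bench: drum of 85 mm radius, 45 mm high, with three low screw ears (6 mm high, reaching to 107 mm radius on its +y, -x and -y sides). Origin: on its vertical axis (the axis the shutter ring turns about) at bench height. Its x axis points to the middle of the scale, z up. Scale ticks on the top rim span -0.8 to +0.8 rad about its x axis.
- shutter (a joint): Angle of the aluminium shutter ring (70 mm radius, top 58.5 mm above the bench) with its lever, 0 (closed) to 1.6 rad, growing anticlockwise seen from above. Lever direction = the port's x axis turned by (joint value - 0.8 rad) about z. Stiff: it stays where it is left and needs about 3.5 N at the handle to start moving; it coasts hardly at all. It starts between 0 and 0.45, always clockwise of the clip.
- handle (a point): Middle of the lever's exposed upright black handle: a vertical round post 18 mm in diameter, from 50 to 112 mm above the bench, 128 mm from the port's axis; this point is at 85 mm height on the post's axis. Beneath it is open bench.
- pointer (a point): Point on the centreline of the lever's flat steel bar where it passes over the clip, 95 mm from the port's axis, 56 mm above the bench. The bar is 6 mm wide, 52 to 60 mm above the bench, and runs radially from the ring to the handle.
- clip_mark (a point): Setting clip: a dark steel saddle 20 mm wide fixed on the scale rim, 77 to 113 mm from the port's axis, top 49 mm above the bench. The point is on top of it in the middle of its width, 95 mm from the port's axis; its x axis points radially outward, y along the rim anticlockwise, z up. The lever bar passes 3 mm above it. The clip lies where the joint would read between 0.85 and 1.45.
- start_top (a point): Centre of the top face of the round black start button, 34 mm in diameter, pressed straight down, standing on a grey switch box 100 x 80 mm and 50 mm high, fixed to the bench.
- start (a joint): Button travel, 0 released to 0.006 m fully down; spring-loaded, about 5 N to push fully down, springs back by itself. It counts as pressed beyond 0.0045.
- glue_mid (a point): Bystander: middle of a loose upright glue bottle, 60 mm in diameter, 140 mm tall.
- offcut_mid (a point): Bystander: middle of a loose wood offcut, 50 x 90 x 35 mm high.
- tin_mid (a point): Bystander: middle of a loose upright tin, 68 mm in diameter, 80 mm tall.
Mind the look-alikes: they are no part of the job. Leave any green, pink or yellow look-alike of the part that bears start_top alone.

How it is judged (in metres and radians):
On the way, in this order (a step that is already met when the one before it is completed fails the run):
1. the lever bar is centred over the clip and at rest (y of pointer in the frame of clip_mark between -0.0065 and 0.0065 m and velocity of joint shutter between -0.05 and 0.05 rad/s), for 0.3 s.
2. the start button is pressed down while the lever stays at the clip (y of pointer in the frame of clip_mark between -0.0065 and 0.0065 m and value of joint start above 0.0045 m), for 0.05 s.
3. the button is back up (value of joint start below 0.002 m), for 0.2 s.
At the end, for the whole second after the job is handed in: The lever bar's centreline is within 6.5 mm of the middle of the clip (so the bar lies inside the clip's width) and at rest, the start button has been pressed past 4.5 mm after that and is up again, and the bottle, tin and offcut are within 20 mm of where they stood (all of step 1 and value of joint start below 0.002 m and distance of each of glue_mid, offcut_mid, tin_mid from where it was at the start of the episode below 0.02 m); the robot touches nothing.
It fails at once if a bystander is moved or lifted (distance of any of glue_mid, offcut_mid, tin_mid from where it was at the start of the episode above 0.03 m).
It fails at once if a bystander is tipped over (angle between any of glue_mid, offcut_mid, tin_mid's own z axis and vertical above 0.5 rad).
It fails at once if the lever handle is pinched between the fingers (horizontal distance between the grasp point and handle below 0.01 m and contact force between the fingers and shutter above 1 N).
It also fails if it takes over 53 s, if anything falls off the work surface, if the arm or the gripper's body presses on something with over 40 N, if the wrist force passes 120 N, or if a joint passes its speed limit or range.

## Working session

There is one attempt and no reset: what is moved stays moved. The work goes in short steps, Python scripts to look and compute and a tool call to move; the robot and the scene stay as the last step left them, time stands still between calls to the robot, and variables do not carry over. Pictures are saved under pics/ and viewed, at most 10 in all, crops included, and the job is handed in when it is done.

Besides the shell and the picture viewer there is one more tool, called after "Emit:" as name(argument=value, ...), one argument or row to a line, values as JSON. drive_tool: Moves the arm, as the interface text tells. Its arguments: {"type":"object","properties":{"steps":{"type":"array"}},"required":["steps"]}

```bash
mkdir -p pics; cat > h.py <<'E'
import numpy as np, cv2
from bench import r
def world(im,uv,z=None,T=None):
    T=im['pose'] if T is None else T
    f=192/np.tan(np.radians(im['fov_y']/2)); u,v=uv
    d=np.array([(u-im['cx'])/f,(v-im['cy'])/f,1.])
    if z is None:
        p=im['depth'][max(0,int(round(v))-1):int(round(v))+2,max(0,int(round(u))-1):int(round(u))+2]; p=p[p>0]
        return (T@np.r_[d*np.median(p),1])[:3] if len(p) else None
    R=T[:3,:3]@d; return T[:3,3]+R*(z-T[2,3])/R[2]
def wristT():
    s=r.read_state(); im=r.get_image('wrist')
    T=np.eye(4); T[:3,:3]=np.array(s['orientation']).reshape(3,3); T[:3,3]=s['eef_pos']
    return im,T@im['hand_eye']
def save(n,im,sc=1): cv2.imwrite('pics/'+n,cv2.resize(im[:,:,::-1],None,fx=sc,fy=sc,interpolation=cv2.INTER_CUBIC))
E
python3 - <<'E'
from h import *
np.set_printoptions(precision=1,suppress=True)
Z=dict(port=0,handle=85,pointer=56,clip_mark=49,start_top=None,glue_mid=70,offcut_mid=17.5,tin_mid=40)
for c in('top','scene'):
    im=r.get_image(c); save(c+'0.png',im['img'],1.5)
    print(c,im['pose'][:3,3])
    for n,z in Z.items():
        for o in r.tip_of(c,n)[:4]: print(n,round(o['p'],2),np.array(o['xy']),'z:',world(im,o['xy'],z) if z is not None else '','depth:',world(im,o['xy']))
s=r.read_state();print(s['t'],s['orientation'],s['eef_pos'],s['opening'])
E
```

```text
top [ 335.1   60.4 1374.4]
port 0.69 [300.9 197.1] z: [535.1 -56.1   0. ] depth: [527.8 -51.9  50. ]
handle 0.93 [308.7 148.6] z: [653.8 -69.1  85. ] depth: [651.2 -68.1  95.4]
pointer 0.94 [306.9 164.5] z: [616.6 -67.2  56. ] depth: [627.4 -72.1   5.5]
clip_mark 0.56 [280.9 167. ] z: [609.8   2.9  49. ] depth: [620.1   0.8  -0.6]
start_top 0.62 [136.  276.4] z:  depth: [309.4 375.8  72.3]
start_top 0.61 [ 89.  227.8] z:  depth: [432.9 506.7  71.9]
start_top 0.49 [164.6 201.2] z:  depth: [507.2 311.4  70.7]
start_top 0.47 [205.7 244.4] z:  depth: [395.1 198.1  72.9]
glue_mid 0.9 [419.9 213.5] z: [ 486.8 -364.6   70. ] depth: [ 478.8 -342.   139.3]
tin_mid 0.61 [358. 137.] z: [ 700.3 -210.    40. ] depth: [ 689.4 -202.    79.9]
tin_mid 0.28 [207.5 147.5] z: [663.  205.8  40. ] depth: [664.4 206.5  34.2]
scene [1178.2 -163.3  847.3]
port 0.85 [212.8 222.9] z: [543.2 -42.7   0. ] depth: [583.6 -50.4  54. ]
handle 0.88 [213.6 241.7] z: [659.9 -68.8  85. ] depth: [669.4 -70.5  99.1]
pointer 0.93 [214.2 237. ] z: [627.5 -59.8  56. ] depth: [666.4 -67.2 112. ]
clip_mark 0.59 [239.6 225.1] z: [610.4  11.4  49. ] depth: [610.   11.5  48.4]
start_top 0.57 [275.5 146.2] z:  depth: [392.2 199.7  71.1]
start_top 0.56 [331.2 162.6] z:  depth: [513.  318.9  73.7]
start_top 0.54 [396.9 227.5] z:  depth: [770.6 362.5  73.6]
start_top 0.51 [210.3 237.5] z:  depth: [664.7 -75.8 112.1]
glue_mid 0.95 [ 80.  223.9] z: [ 483.7 -357.    70. ] depth: [ 505.9 -350.8   94.8]
glue_mid 0.56 [321.9 228.2] z: [705.4 191.6  70. ] depth: [683.6 208.   34.2]
offcut_mid 0.88 [318.7 227.7] z: [669.  208.5  17.5] depth: [680.5 200.1  36.2]
offcut_mid 0.5 [214.9 242.7] z: [618.  -58.2  17.5] depth: [667.9 -67.6  91.4]
tin_mid 0.75 [164.5 283.3] z: [ 698.6 -200.1   40. ] depth: [ 722.  -198.3   79.5]
0.9 [[ 0.9 -0.4  0. ]
 [-0.4 -0.9  0. ]
 [ 0.  -0.  -1. ]] [283.1 612.7 237.6] 87.2290047552214
```

View pics/top0.png

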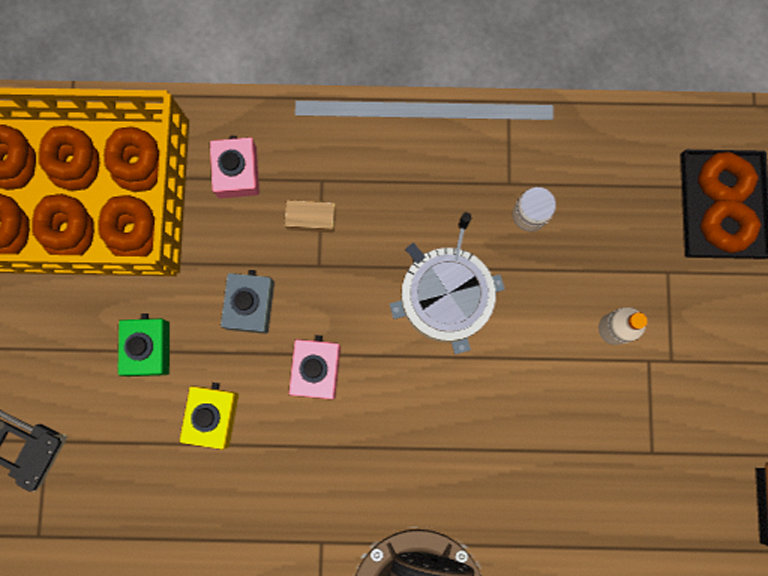

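View pics/scene0.png

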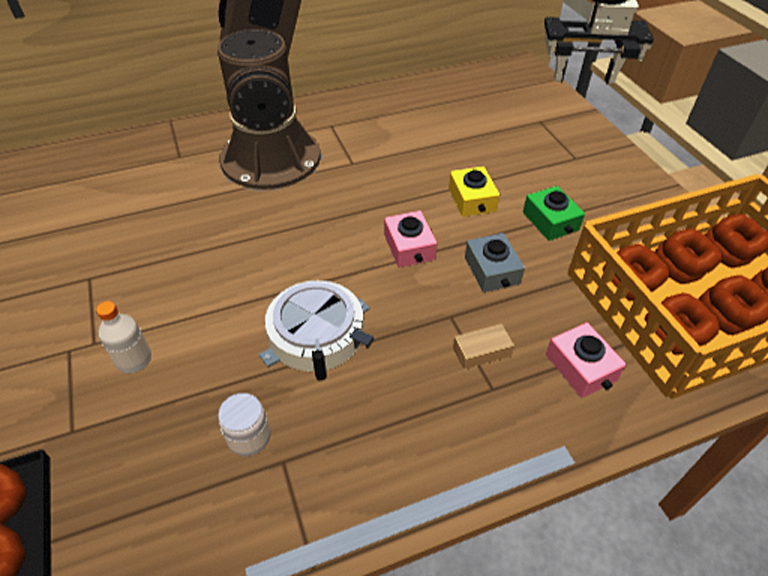

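Top picture: the port is at about (448,293), with its lever handle at (465,220) and the dark clip at (415,252). Five switch boxes could be taken for the right one: green (139,346), yellow (206,417), pink (313,368), pink (231,162) and grey (245,300). By the description it is the grey one, at about world (507,311). I'll rotate, close the fingers and check it up close on the way.

Emit:
drive_tool(
  steps=[
    [1,0,0,0,0,0,-0.13],
    [1,0,0,0,0,0,-0.13],
    [1,0,0,0,0,0,-0.13],
    [1,0,0,0,0,0,-0.13],
    [1,0,0,0,0,0,-0.13],
  ],
)

```text
t: 1.4
eef_pos: [283.1, 612.7, 237.5]
orientation: [[0.975, 0.221, -0.0], [0.221, -0.975, -0.0], [-0.0, 0.0, -1.0]]
ft_force: [0.1, -0.5, 0.1]
opening: 53.2
finger_force: 0.0
```

```bash
python3 - <<'E'
from h import *
np.set_printoptions(precision=4,suppress=True)
s=r.read_state();R=np.array(s['orientation']).reshape(3,3);p=np.array(s['eef_pos'])
im=r.get_image('wrist');print(im['hand_eye'],im['fov_y'])
print(R,p,s['opening'],R.T@(np.array([480,240,300])-p),R.T@(np.array([600,-150,300])-p))
E
```

```text
[[  -0.0004   -0.9519   -0.3063   83.1379]
 [   1.       -0.0003   -0.0003   -2.2894]
 [   0.0002   -0.3063    0.9519 -147.181 ]
 [   0.        0.        0.        1.    ]] 62.35202109629039
[[ 0.9753  0.2207 -0.    ]
 [ 0.2207 -0.9753 -0.0001]
 [-0.      0.     -1.    ]] [283.1033 612.7073 237.5296] 53.214929726188416 [109.7835 406.9747 -62.4561] [140.7529 813.8418 -62.4383]
```

Emit:
drive_tool(
  steps=[
    [1,16.6,43.9,-7.8,0,0,0],
    [1,16.6,43.9,-7.8,0,0,0],
    [1,16.6,43.9,-7.8,0,0,0],
    [1,16.6,43.9,-7.8,0,0,0],
    [1,16.6,43.9,-7.8,0,0,0],
    [1,16.6,43.9,-7.8,0,0,0],
    [1,16.6,43.9,-7.8,0,0,0],
    [1,16.6,43.9,-7.8,0,0,0],
    [1,0,0,0,0,0,0],
    [1,0,0,0,0,0,0],
  ],
)

```text
t: 2.45
eef_pos: [489.1, 297.4, 300.3]
orientation: [[0.977, 0.211, 0.0], [0.211, -0.977, 0.001], [0.001, -0.001, -1.0]]
ft_force: [0.2, 0.6, -0.9]
opening: 0.4
finger_force: 0.0
```

```bash
python3 - <<'E'
from h import *
np.set_printoptions(precision=1,suppress=True)
im,T=wristT(); save('w1.png',im['img'],1.5)
for o in r.tip_of('wrist','start_top'): print(o['p'],np.array(o['xy']),world(im,o['xy'],T=T))
for o in r.cut_out('wrist','start_top')[:4]:
    ys,xs=np.nonzero(o['mask']); print('mask',o['p'],xs.mean(),ys.mean(),len(xs),im['img'][o['mask']].mean(0))
E
```

```text
0.75 [234.4 141.4] [509.7 322.7  72.8]
0.65 [ 78.8 172.9] [432.4 500.2  73.1]
0.64 [312.3 249.1] [530.3 289.8 364.1]
mask 0.91 236.1405750798722 140.10862619808307 626 [57.9 55.1 54. ]
mask 0.78 76.81885125184094 175.18409425625921 679 [49.9 48.9 47.9]
mask 0.64 312.1625615763547 239.54187192118226 203 [39.2 38.2 38.8]
```

View pics/w1.png

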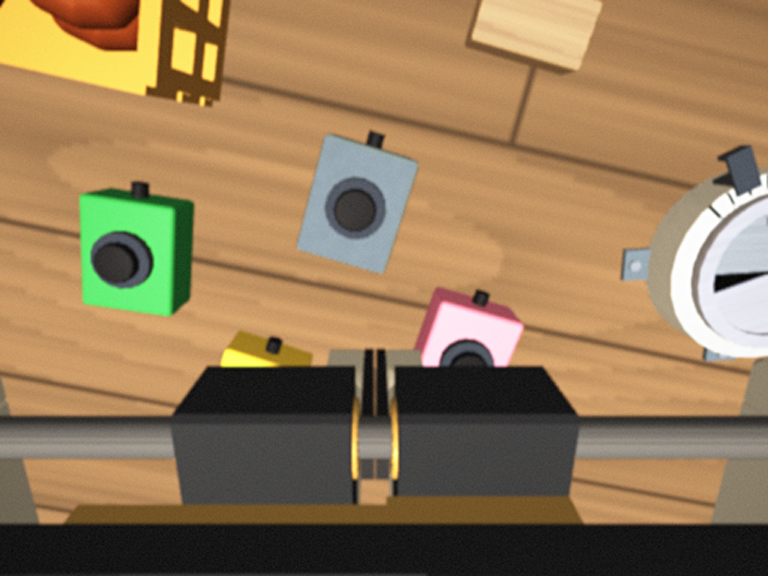

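The picture shows the grey box with the black button at (355,208), pink at (465,355), green at (120,258) and yellow mostly hidden. The grey box is the choice, with its button at about (510,321,73). Next I'll look at the port.

Emit:
drive_tool(
  steps=[
    [1,-12,40,0,0,0,0],
    [1,-12,40,0,0,0,0],
    [1,-12,40,0,0,0,0],
    [1,-12,40,0,0,0,0],
    [1,-12,40,0,0,0,0],
    [1,-12,40,0,0,0,0],
    [1,-12,40,0,0,0,0],
    [1,-12,40,0,0,0,0],
    [1,-12,40,0,0,0,0],
    [1,0,0,0,0,0,0],
    [1,0,0,0,0,0,0],
    [1,0,0,0,0,0,0],
  ],
)

```text
t: 3.8
eef_pos: [460.8, -75.3, 299.8]
orientation: [[0.976, 0.217, -0.0], [0.217, -0.976, 0.0], [-0.0, -0.0, -1.0]]
ft_force: [-0.3, 1.2, 0.2]
opening: 0.6
finger_force: 0.0
```

```bash
python3 - <<'E'
from h import *
np.set_printoptions(precision=1,suppress=True)
im,T=wristT(); save('w2.png',im['img'],1.5)
for n,z in dict(port=0,handle=85,pointer=56,clip_mark=49).items():
    for o in r.tip_of('wrist',n)[:2]: print(n,o['p'],np.array(o['xy']),world(im,o['xy'],z,T=T),world(im,o['xy'],T=T))
for n,z in dict(handle=80,shutter=58.5).items():
    for o in r.cut_out('wrist',n)[:1]:
        ys,xs=np.nonzero(o['mask']); print('mask',n,o['p'],xs.min(),xs.max(),ys.min(),ys.max())
# points at ring-top height (57-60 mm): fit circle; at post top (108-115)
f=192/np.tan(np.radians(im['fov_y']/2)); v,u=np.mgrid[:384,:512]; d=im['depth'].astype(float)
P=np.stack([(u-im['cx'])/f*d,(v-im['cy'])/f*d,d,np.ones_like(d)],-1)@T.T
P=P[...,:3]; near=(d>0)&(np.hypot(P[...,0]-532,P[...,1]+55)<150)
for lo,hi in((40,48),(54,63),(105,118)):
    Q=P[near&(P[...,2]>lo)&(P[...,2]<hi)]; 
    if len(Q): print(lo,len(Q),Q.mean(0),Q.min(0),Q.max(0),cv2.minEnclosingCircle(Q[:,:2].astype(np.float32)))
E
```

```text
port 0.66 [241.5  91.8] [536.8 -44.9   0. ] [537.4 -46.1  52.1]
pointer 0.63 [277.1   9.9] [629.3 -66.4  56. ] [628.6 -66.3  59. ]
clip_mark 0.74 [199.8  17. ] [605.3  16.2  49. ] [605.3  16.2  48.9]
mask handle 0.8 180 298 0 153
mask shutter 0.9 180 298 0 153
40 6186 [538.1 -43.7  45.7] [ 449.1 -128.8   42. ] [622.1  40.1  48. ] ((544.1315307617188, -35.730072021484375), 98.4209213256836)
54 4400 [541.9 -44.2  58.4] [ 464.  -113.9   54. ] [638.5  25.   62.7] ((552.2694091796875, -46.89581298828125), 88.84334564208984)
```

View pics/w2.png

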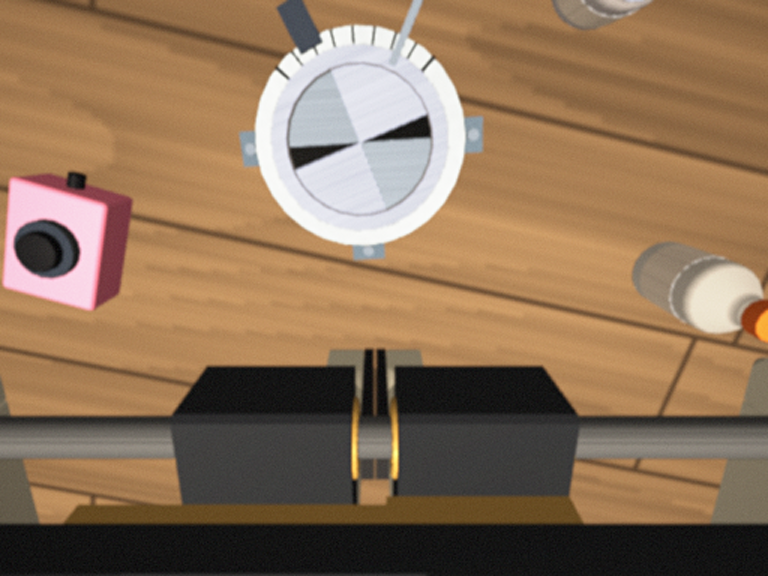

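The picture shows the port's drum at (362,135), the lever bar at (408,35) and the clip at (300,28), with the tin and glue bottle to the right. Port axis ≈ (535,-44.5), lever at ≈ -13°, clip at ≈ +41°. Now I'll go to the clockwise side of the handle.

Emit:
drive_tool(
  steps=[
    [1,39,19.5,20,0,0,0],
    [1,39,19.5,20,0,0,0],
    [1,39,19.5,20,0,0,0],
    [1,39,19.5,20,0,0,0],
    [1,39,19.5,20,0,0,0],
    [1,0,0,0,0,0,0],
    [1,0,0,35,0,0,0],
    [1,0,0,35,0,0,0],
    [1,0,0,35,0,0,0],
    [1,0,0,0,0,0,0],
    [1,0,0,0,0,0,0],
    [1,0,0,0,0,0,0],
  ],
)

```text
t: 5.35
eef_pos: [673.5, -129.5, 97.6]
orientation: [[0.976, 0.216, 0.003], [0.216, -0.976, -0.0], [0.003, 0.001, -1.0]]
ft_force: [0.6, 0.4, 0.6]
opening: 0.7
finger_force: 0.0
```

```bash
cat > look.py <<'E'
from h import *
np.set_printoptions(precision=1,suppress=True)
C=np.array([535,-44.5])
for c in('top','scene'):
    im=r.get_image(c)
    if c=='top': save(f"t{r.read_state()['t']:.1f}.png",im['img'][80:240,220:420],4)
    for n,z in dict(handle=85,pointer=56,clip_mark=49).items():
        for o in r.tip_of(c,n)[:1]:
            w=world(im,o['xy'],z)[:2]-C; print(c,n,round(o['p'],2),w+C,'ang',np.degrees(np.arctan2(w[1],w[0])),'rad',np.hypot(*w))
s=r.read_state();print(s['t'],s['eef_pos'],s['ft_force'])
E
python3 look.py; python3 - <<'E'
import numpy as np
R=np.array([[.976,.217],[.217,-.976]]);C=np.array([535,-44.5])
H=lambda a:C+128*np.array([np.cos(np.radians(a)),np.sin(np.radians(a))])
prev=H(-13.2)
for a in np.linspace(-13.2,40.8,13)[1:]:
    print(round(a,1),H(a).round(1),(R.T@(H(a)-prev)).round(1)); prev=H(a)
E
```

```text
top pointer 0.6 [623.4 -62.3] ang -11.398598111916737 rad 90.1974943327092
scene handle 0.57 [657.8 -68.6] ang -11.122316321125073 rad 125.17005960646762
scene pointer 0.66 [617.2 -68.7] ang -16.398446990039826 rad 85.63387413231204
scene clip_mark 0.61 [604.5  20.7] ang 43.169227714189596 rad 95.28421862762886
5.75 [ 672.2 -129.6   95.5] [-0.4 -0.4  0.9]
-8.7 [661.5 -63.9] [ 4.  -9.2]
-4.2 [662.7 -53.9] [ 3.3 -9.5]
0.3 [663.  -43.8] [ 2.5 -9.7]
4.8 [662.6 -33.8] [ 1.7 -9.9]
9.3 [661.3 -23.8] [  1. -10.]
13.8 [659.3 -14. ] [  0.2 -10. ]
18.3 [656.5  -4.3] [ -0.6 -10. ]
22.8 [653.    5.1] [ -1.4 -10. ]
27.3 [648.7  14.2] [-2.2 -9.8]
31.8 [643.8  23. ] [-2.9 -9.6]
36.3 [638.2  31.3] [-3.7 -9.3]
40.8 [631.9  39.1] [-4.4 -9. ]
```

Emit:
drive_tool(
  steps=[
    [1,0,-9,0,0,0,0],
    [1,0,-9,0,0,0,0],
    [1,0,-8,0,0,0,0],
    [1,4,-9.2,0,0,0,0],
    [1,3.3,-9.5,0,0,0,0],
    [1,2.5,-9.7,0,0,0,0],
    [1,1.7,-9.9,0,0,0,0],
    [1,1,-10,0,0,0,0],
    [1,0.2,-10,0,0,0,0],
    [1,-0.6,-10,0,0,0,0],
    [1,-1.4,-10,0,0,0,0],
    [1,-2.2,-9.8,0,0,0,0],
    [1,0,0,0,0,0,0],
    [1,0,0,0,0,0,0],
  ],
)

```text
t: 7.15
eef_pos: [655.7, -15.6, 95.0]
orientation: [[0.976, 0.216, -0.0], [0.216, -0.976, 0.0], [-0.0, -0.0, -1.0]]
ft_force: [0.5, -0.3, -0.4]
opening: 0.6
finger_force: 0.0
```

```bash
python3 look.py; ls pics
```

```text
top handle 0.93 [643.2  17.7] ang 29.899740222769637 rad 124.79553444145492
top pointer 0.75 [609.9  -1.4] ang 29.945302072959088 rad 86.38729443968502
top clip_mark 0.56 [610.1   3.2] ang 32.410583854751685 rad 88.97224976761233
scene handle 0.69 [652.5   9.6] ang 24.708153153667674 rad 129.3848702311322
scene pointer 0.75 [609.1   4.6] ang 33.55710393234825 rad 88.89109710703222
7.55 [655.7 -16.6  94.8] [-0.4  0.2  0.1]
scene0.png
t5.4.png
t7.2.png
top0.png
w1.png
w2.png
```

View pics/t7.2.png

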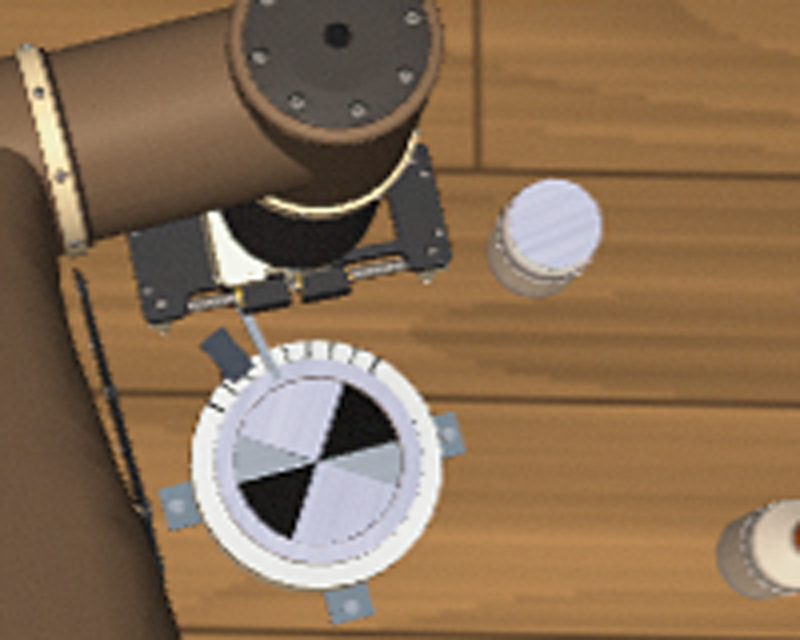

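The crop shows the bar at (258,340) and the clip at (225,352) about the ring centre (318,462). The bar is at about 26° and the clip at about 40°, so I'll continue by about 12°.

Emit:
drive_tool(
  steps=[
    [1,-1.5,-4.9,0,0,0,0],
    [1,-1.5,-4.8,0,0,0,0],
    [1,-1.8,-4.7,0,0,0,0],
    [1,-1.9,-4.6,0,0,0,0],
    [1,-2.2,-4.6,0,0,0,0],
    [1,0,0,0,0,0,0],
    [1,0,0,0,0,0,0],
    [1,0,0,0,0,0,0],
  ],
)

```text
t: 8.35
eef_pos: [641.3, 5.0, 94.6]
orientation: [[0.977, 0.215, -0.001], [0.215, -0.977, 0.0], [-0.001, -0.0, -1.0]]
ft_force: [0.4, -0.7, -0.9]
opening: 0.4
finger_force: 0.0
```

```bash
python3 look.py; ls pics
```

```text
top handle 0.64 [629.2  35.4] ang 40.28019774164932 rad 123.52096095156618
top pointer 0.55 [595.   13.1] ang 43.84464076901138 rad 83.13048402449226
top clip_mark 0.51 [599.4  11. ] ang 40.72868605337245 rad 85.00699946124614
scene handle 0.75 [636.5  28.7] ang 35.78434250099874 rad 125.15196949691445
scene pointer 0.66 [610.1  10.9] ang 36.410312767632284 rad 93.33045477807364
8.75 [641.9   4.7  94.9] [-0.1  0.4  0.3]
scene0.png
t5.4.png
t7.2.png
t8.4.png
top0.png
w1.png
w2.png
```

Emit:
drive_tool(
  steps=[
    [1,0,12,0,0,0,0],
    [1,0,13,0,0,0,0],
    [1,0,0,-41,0,0,0],
    [1,0,0,-41,0,0,0],
    [1,0,0,-41,0,0,0],
    [1,0,0,-41,0,0,0],
    [1,-41,-7,-41,0,0,0],
    [1,-41,-7,0,0,0,0],
    [1,-41,-7,0,0,0,0],
    [1,-41,-7,0,0,0,0],
    [1,-41,-7,0,0,0,0],
    [1,0,0,0,0,0,0],
    [1,0,0,0,0,0,0],
    [1,0,0,0,0,0,0],
  ],
)

```text
t: 10.15
eef_pos: [446.3, -29.6, 294.3]
orientation: [[0.977, 0.215, 0.001], [0.215, -0.977, 0.0], [0.001, 0.0, -1.0]]
ft_force: [-0.4, 0.3, -0.6]
opening: 0.4
finger_force: 0.0
```

```bash
python3 - <<'E'
from h import *
np.set_printoptions(precision=1,suppress=True)
C=np.array([535,-44.5])
im,T=wristT(); save('w3.png',im['img'][:200,100:400],2.6)
for n,z in dict(port=0,handle=85,pointer=56,clip_mark=49).items():
    for o in r.tip_of('wrist',n)[:1]:
        w=world(im,o['xy'],z,T); d=w[:2]-C; print(n,o['p'],np.array(o['xy']),w,np.degrees(np.arctan2(d[1],d[0])))
f=192/np.tan(np.radians(im['fov_y']/2)); v,u=np.mgrid[:384,:512]; d=im['depth'].astype(float)
P=(np.stack([(u-im['cx'])/f*d,(v-im['cy'])/f*d,d,np.ones_like(d)],-1)@T.T)[...,:3]
q=P[...,:2]-C; rad=np.hypot(q[...,0],q[...,1]); a=np.degrees(np.arctan2(q[...,1],q[...,0]))
m=(d>0)&(rad>88)&(rad<108)
for nm,lo,hi in(('clip',45,52),('bar',56.5,63)):
    s=m&(P[...,2]>lo)&(P[...,2]<hi)&(a>10)&(a<70); print(nm,s.sum(),np.percentile(a[s],[2,20,50,80,98]) if s.any() else '')
for R in (92,98,104):
    s=(d>0)&(abs(rad-R)<1.5)&(a>25)&(a<56); o=np.argsort(a[s])
    print(R,[(round(x),round(z),int(g)) for x,z,g in zip(a[s][o][::3],P[...,2][s][o][::3],im['img'][s].mean(1)[o][::3])])
E
```

```text
port 0.67 [276.9  88.3] [537.  -44.3   0. ] 5.928196642266394
pointer 0.57 [247.    8.4] [608.2  11.2  56. ] 37.2669597727811
clip_mark 0.8 [241.5  14.5] [602.5  16.2  49. ] 41.95095593819602
clip 237 [35.  40.8 43.1 45.3 46.9]
bar 82 [36.3 37.1 38.3 39.3 40. ]
92 [(25, 0, 124), (26, 1, 160), (27, -1, 159), (29, 1, 192), (30, -1, 141), (31, -1, 147), (35, 49, 122), (36, 48, 161), (37, 60, 192), (37, 60, 196), (38, 60, 198), (39, 59, 197), (40, 60, 167), (40, 49, 105), (40, 49, 85), (41, 50, 83), (42, 48, 84), (42, 49, 82), (43, 49, 85), (44, 48, 85), (45, 50, 82), (45, 50, 84), (46, 48, 84), (46, 47, 85), (47, 1, 102), (47, 0, 115), (48, 0, 119), (49, 1, 117), (49, 0, 114), (50, 0, 184), (51, 0, 118), (52, 0, 112), (53, -1, 105), (54, -1, 90), (55, 0, 75)]
98 [(25, 0, 130), (26, 0, 129), (27, 0, 131), (27, 0, 129), (28, 0, 131), (29, 0, 122), (30, 0, 124), (31, 0, 119), (32, -1, 103), (35, 48, 141), (37, 60, 181), (37, 61, 195), (38, 59, 197), (38, 60, 199), (39, 61, 195), (39, 60, 181), (40, 60, 148), (40, 48, 91), (41, 51, 76), (41, 48, 86), (42, 49, 83), (42, 50, 80), (43, 49, 86), (43, 49, 82), (44, 48, 85), (45, 49, 83), (45, 49, 81), (46, 49, 80), (46, 50, 86), (46, 49, 88), (47, -1, 121), (47, 0, 118), (48, 0, 120), (49, 1, 122), (50, 0, 118), (51, 0, 119), (52, 1, 123), (52, 0, 121), (53, 1, 121), (54, -1, 115), (55, -1, 109), (56, -1, 98)]
104 [(25, -3, 120), (26, 1, 120), (26, 1, 122), (27, 0, 126), (27, -2, 125), (28, 1, 127), (29, 1, 125), (29, 1, 126), (30, 1, 129), (31, -2, 129), (32, 1, 125), (32, 1, 117), (40, 56, 115), (40, 50, 83), (41, 50, 80), (41, 48, 85), (42, 49, 85), (43, 49, 81), (43, 48, 78), (44, 49, 81), (44, 48, 78), (45, 48, 80), (45, 49, 81), (46, 49, 82), (46, 49, 91), (46, 0, 122), (47, 0, 117), (48, 1, 121), (49, 0, 122), (50, 0, 118), (50, -1, 118), (51, 1, 116), (52, 0, 117), (52, 1, 116), (53, 1, 118), (54, 0, 117), (54, 2, 116), (55, -1, 119), (56, 0, 118)]
```

View pics/w3.png

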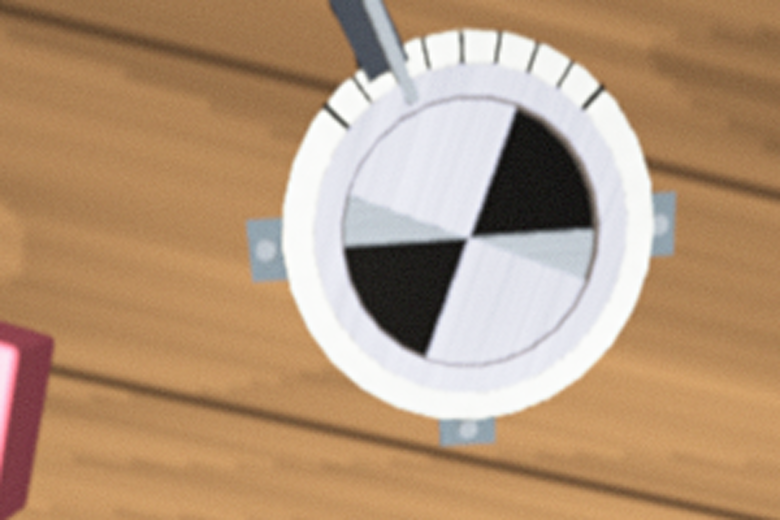

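The crop shows the bar at (393,50), lying over the clip but towards its clockwise side. The numbers give the bar at 38.4° and the clip spanning 34.7–46.7°, so the bar is about 3.8 mm short of centre. One more nudge of 5 mm at the handle should centre it.

Emit:
drive_tool(
  steps=[
    [1,39.7,6.8,0,0,0,0],
    [1,39.7,6.8,0,0,0,0],
    [1,39.7,6.8,0,0,0,0],
    [1,39.7,6.8,0,0,0,0],
    [1,39.7,6.8,0,0,0,0],
    [1,0,0,40,0,0,0],
    [1,0,0,40,0,0,0],
    [1,0,0,40,0,0,0],
    [1,0,0,40,0,0,0],
    [1,0,0,39,0,0,0],
    [1,0,0,0,0,0,0],
    [1,0,0,0,0,0,0],
    [1,0,0,0,0,0,0],
    [1,0,0,0,0,0,0],
  ],
)

```text
t: 11.8
eef_pos: [648.3, -19.5, 97.5]
orientation: [[0.976, 0.216, 0.004], [0.216, -0.976, 0.001], [0.004, 0.0, -1.0]]
ft_force: [-0.4, -0.1, -0.1]
opening: 0.6
finger_force: 0.0
```

Emit:
drive_tool(
  steps=[
    [1,0,-8.5,0,0,0,0],
    [1,0,-8.4,0,0,0,0],
    [1,-0.6,-8,0,0,0,0],
    [1,-1.1,-2.2,0,0,0,0],
    [1,-1.1,-2.3,0,0,0,0],
    [1,0,0,0,0,0,0],
    [1,0,0,0,0,0,0],
    [1,0,0,0,0,0,0],
    [1,0,0,0,0,0,0],
  ],
)

```text
t: 12.7
eef_pos: [637.4, 8.3, 94.8]
orientation: [[0.977, 0.215, -0.001], [0.215, -0.977, 0.0], [-0.001, -0.0, -1.0]]
ft_force: [-0.1, -0.8, 0.2]
opening: 0.8
finger_force: 0.1
```

Emit:
drive_tool(
  steps=[
    [1,0,12,0,0,0,0],
    [1,0,13,0,0,0,0],
    [1,0,0,-41,0,0,0],
    [1,0,0,-41,0,0,0],
    [1,0,0,-41,0,0,0],
    [1,0,0,-41,0,0,0],
    [1,-41,-7,-41,0,0,0],
    [1,-41,-7,0,0,0,0],
    [1,-41,-7,0,0,0,0],
    [1,-41,-7,0,0,0,0],
    [1,-41,-7,0,0,0,0],
    [1,0,0,0,0,0,0],
    [1,0,0,0,0,0,0],
    [1,0,0,0,0,0,0],
  ],
)

```text
t: 14.1
eef_pos: [442.0, -26.0, 294.4]
orientation: [[0.977, 0.215, 0.001], [0.215, -0.977, 0.0], [0.001, 0.0, -1.0]]
ft_force: [0.4, 0.3, 0.8]
opening: 0.5
finger_force: 0.0
```

```bash
cat > ang.py <<'E'
from h import *
np.set_printoptions(precision=1,suppress=True)
C=np.array([535,-44.5])
im,T=wristT()
f=192/np.tan(np.radians(im['fov_y']/2)); v,u=np.mgrid[:384,:512]; d=im['depth'].astype(float)
P=(np.stack([(u-im['cx'])/f*d,(v-im['cy'])/f*d,d,np.ones_like(d)],-1)@T.T)[...,:3]
q=P[...,:2]-C; rad=np.hypot(q[...,0],q[...,1]); a=np.degrees(np.arctan2(q[...,1],q[...,0]))
m=(d>0)&(rad>88)&(rad<100)
for nm,lo,hi in(('clip',45,52),('bar',56.5,63)):
    s=m&(P[...,2]>lo)&(P[...,2]<hi)&(a>10)&(a<70); print(nm,s.sum(),np.percentile(a[s],[1,50,99]))
s=r.read_state();print(s['t'],s['eef_pos'],s['orientation'])
E
python3 ang.py
```

```text
clip 142 [34.7 43.2 47.1]
bar 68 [38.2 40.2 41.9]
14.15 [442.1 -26.  294.1] [[ 1.   0.2 -0. ]
 [ 0.2 -1.  -0. ]
 [-0.   0.  -1. ]]
```

The bar is at 40.1° and the clip centre at 40.9°, so it is centred to about 1.3 mm. Next is the button: hover near it and take one close look.

Emit:
drive_tool(
  steps=[
    [1,12.5,-40,10,0,0,0],
    [1,12.5,-40,10,0,0,0],
    [1,12.5,-40,10,0,0,0],
    [1,12.5,-40,10,0,0,0],
    [1,12.5,-40,10,0,0,0],
    [1,12.5,-40,10,0,0,0],
    [1,12.5,-40,10,0,0,0],
    [1,12.5,-40,10,0,0,0],
    [1,0,0,0,0,0,0],
    [1,0,0,0,0,0,0],
    [1,0,0,0,0,0,0],
    [1,0,0,0,0,0,0],
  ],
)

```text
t: 15.35
eef_pos: [470.4, 307.5, 214.3]
orientation: [[0.977, 0.214, 0.0], [0.214, -0.977, -0.0], [0.0, 0.0, -1.0]]
ft_force: [-0.3, -0.4, 0.7]
opening: 0.4
finger_force: 0.0
```

```bash
python3 - <<'E'
from h import *
np.set_printoptions(precision=1,suppress=True)
im,T=wristT(); save('w4.png',im['img'],1.5)
f=192/np.tan(np.radians(im['fov_y']/2)); v,u=np.mgrid[:384,:512]; d=im['depth'].astype(float)
P=(np.stack([(u-im['cx'])/f*d,(v-im['cy'])/f*d,d,np.ones_like(d)],-1)@T.T)[...,:3]
for o in r.tip_of('wrist','start_top')[:2]: print(o['p'],np.array(o['xy']),world(im,o['xy'],T=T))
m=(d>0)&(np.hypot(P[...,0]-510,P[...,1]-321)<40)&(P[...,2]>67)&(P[...,2]<80)
Q=P[m]; print(m.sum(),np.median(Q,0),Q.min(0),Q.max(0))
s=r.read_state();print(s['t'],s['eef_pos'],s['orientation'])
E
```

```text
0.89 [244.9 139.2] [508.6 322.6  72.5]
0.73 [ 38.5 182.1] [427.1 505.1  72.4]
1057 [511.6 321.1  72.1] [494.4 304.4  67.1] [527.5 337.5  74.8]
15.45 [470.3 307.5 214.7] [[ 1.   0.2  0. ]
 [ 0.2 -1.   0. ]
 [ 0.  -0.  -1. ]]
```

View pics/w4.png

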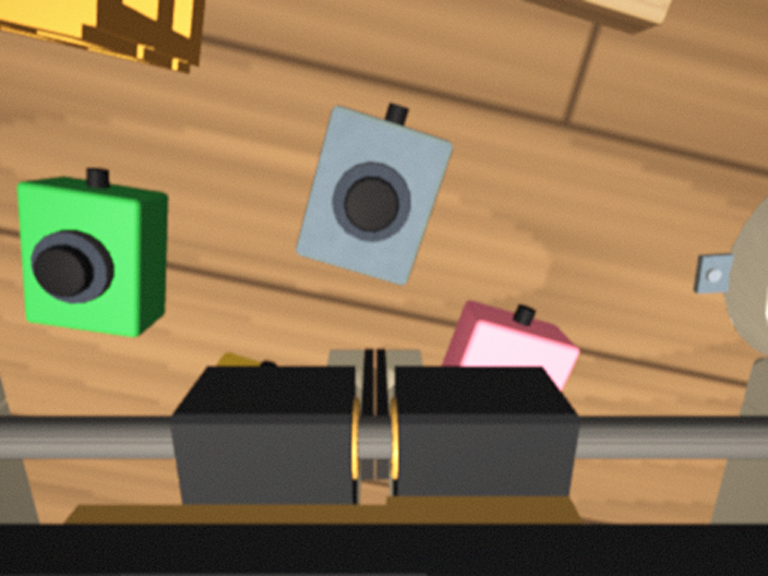

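The picture shows the grey box's button at (371,203), in agreement with the depth: centre (511,321), top at 72. I'll check the collar height before pressing.

```bash
python3 - <<'E'
from h import *
im,T=wristT()
f=192/np.tan(np.radians(im['fov_y']/2)); v,u=np.mgrid[:384,:512]; d=im['depth'].astype(float)
P=(np.stack([(u-im['cx'])/f*d,(v-im['cy'])/f*d,d,np.ones_like(d)],-1)@T.T)[...,:3]
R=np.hypot(P[...,0]-511,P[...,1]-321)
for a in range(0,36,3):
    m=(d>0)&(R>=a)&(R<a+3); print(a,m.sum(),np.percentile(P[...,2][m],[10,50,90]).round(1))
E
```

```text
0 35 [71.2 72.2 73. ]
3 468 [ 72.2 283.6 292.4]
6 1262 [ 72.6 286.1 293.5]
9 2149 [ 73.  287.5 293.7]
12 2543 [ 72.8 290.1 293.9]
15 4297 [278.1 293.6 309.7]
18 5915 [279.8 294.5 309.5]
21 5280 [276.  293.8 308.7]
24 4587 [277.5 293.8 308.8]
27 4546 [ 50.9 293.6 308.6]
30 4700 [ 50.7 293.4 308.2]
33 4529 [ 50.5 293.2 308.4]
```

```bash
python3 - <<'E'
from h import *
im,T=wristT()
f=192/np.tan(np.radians(im['fov_y']/2)); v,u=np.mgrid[:384,:512]; d=im['depth'].astype(float)
P=(np.stack([(u-im['cx'])/f*d,(v-im['cy'])/f*d,d,np.ones_like(d)],-1)@T.T)[...,:3]
R=np.hypot(P[...,0]-511,P[...,1]-321)
for a in range(12,30,2):
    m=(d>0)&(R>=a)&(R<a+2)&(P[...,2]<100); print(a,m.sum(),np.percentile(P[...,2][m],[10,50,90]).round(1))
E
```

```text
12 195 [71.4 72.2 73.2]
14 227 [70.8 71.8 72.5]
16 195 [61.8 63.4 71. ]
18 263 [61.4 62.1 63. ]
20 299 [61.3 62.2 63.2]
22 335 [61.1 62.1 63. ]
24 246 [49.6 55.5 61.9]
26 311 [49.3 50.2 51.3]
28 385 [49.2 50.2 51.1]
```

Emit:
drive_tool(
  steps=[
    [1,21.4,-2.3,0,0,0,0],
    [1,21.3,-2.2,0,0,0,0],
    [1,0,0,40,0,0,0],
    [1,0,0,40,0,0,0],
    [1,0,0,39,0,0,0],
    [1,0,0,0,0,0,0],
    [1,0,0,0,0,0,0],
    [1,0,0,0,0,0,0],
    [1,0,0,0,0,0,0],
    [1,0,0,0,0,0,0],
  ],
)

```text
t: 16.55
eef_pos: [511.4, 322.6, 97.0]
orientation: [[0.976, 0.216, 0.002], [0.216, -0.976, 0.002], [0.002, -0.002, -1.0]]
ft_force: [0.3, -0.5, 0.9]
opening: 0.1
finger_force: 0.0
```

Emit:
drive_tool(
  steps=[
    [1,0,0,6,0,0,0],
    [1,0,0,6,0,0,0],
    [1,0,0,3,0,0,0],
    [1,0,0,3,0,0,0],
    [1,0,0,0,0,0,0],
    [1,0,0,0,0,0,0],
    [1,0,0,0,0,0,0],
    [1,0,0,0,0,0,0],
  ],
)

```text
t: 17.35
eef_pos: [510.8, 321.9, 77.3]
orientation: [[0.976, 0.216, 0.0], [0.216, -0.976, -0.0], [0.0, 0.0, -1.0]]
ft_force: [-1.1, -0.2, 4.8]
opening: 0.3
finger_force: 2.5
```

Emit:
drive_tool(
  steps=[
    [1,0,0,1,0,0,0],
    [1,0,0,0.7,0,0,0],
    [1,0,0,0,0,0,0],
    [1,0,0,0,0,0,0],
  ],
)

```text
t: 17.75
eef_pos: [510.8, 321.9, 77.1]
orientation: [[0.976, 0.216, 0.001], [0.216, -0.976, 0.0], [0.001, -0.0, -1.0]]
ft_force: [-5.3, -1.1, 15.9]
opening: 0.5
finger_force: 8.3
```

The force jumped to 16 N with no further travel, so the button is at its stop. I'll lift off and check the lever again.

Emit:
drive_tool(
  steps=[
    [1,0,0,-10,0,0,0],
    [1,0,0,-40,0,0,0],
    [1,0,0,-45,0,0,0],
    [1,0,0,-45,0,0,0],
    [1,0,0,-45,0,0,0],
    [1,0,0,-32,0,0,0],
    [1,-19,40,0,0,0,0],
    [1,-19,40,0,0,0,0],
    [1,-19,40,0,0,0,0],
    [1,-19,40,0,0,0,0],
    [1,-19,40,0,0,0,0],
    [1,-19,40,0,0,0,0],
    [1,-19,40,0,0,0,0],
    [1,-9,40,0,0,0,0],
    [1,0,5,0,0,0,0],
    [1,0,0,0,0,0,0],
    [1,0,0,0,0,0,0],
    [1,0,0,0,0,0,0],
    [1,0,0,0,0,0,0],
  ],
)

```text
t: 19.65
eef_pos: [442.2, -25.2, 292.3]
orientation: [[0.976, 0.217, -0.0], [0.217, -0.976, -0.0], [-0.0, -0.0, -1.0]]
ft_force: [0.4, -0.1, 0.5]
opening: 0.6
finger_force: 0.0
```

```bash
python3 ang.py; python3 - <<'E'
from h import *
np.set_printoptions(precision=1,suppress=True)
im=r.get_image('scene')
for n,z in dict(glue_mid=70,offcut_mid=17.5,tin_mid=40).items():
    for o in r.tip_of('scene',n)[:1]: print(n,round(o['p'],2),world(im,o['xy'],z))
print(r.read_state()['ft_force'])
E
```

```text
clip 147 [34.7 43.3 47.2]
bar 64 [38.1 40.1 41.8]
19.7 [442.2 -25.3 292.4] [[ 1.   0.2 -0. ]
 [ 0.2 -1.  -0. ]
 [-0.  -0.  -1. ]]
glue_mid 0.79 [ 486.4 -355.1   70. ]
offcut_mid 0.59 [675.5 209.3  17.5]
tin_mid 0.8 [ 697.7 -201.    40. ]
[-0.1  0.1 -0.2]
```

```bash
python3 -c "
from bench import r
print(r.hand_in())"
```

```text
the job is handed in; nothing more can be done
None
```

I handed the job in at about 20 s of the 53 s allowed, and no verdict came back: the lever bar measured about 1.4 mm from the clip's centre, the grey box's button was pressed to its stop (16 N) and released, the bottle, tin and offcut showed no movement beyond camera error (7 mm at most), and the arm ended clear of everything.

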